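# Set the pull-to-turn selector of a bench test-load box

## Robot

A 6-joint arm with a two-finger parallel gripper is mounted at the origin on the work surface. World frame = base frame: x ahead of the robot, y to its left, z up, the work surface at z = 0. Lengths are in mm, angles in degrees, forces in N, time in s.
With the tool pointing down it reaches from about 300 to 850 mm from the base axis. Payload 4.2 kg.
Tool frame: the origin (TCP) lies on the centre line of the jaws, within the pads' length; the fingertips stand 14 mm ahead of it and the grasp point (between the pads) lies 5 mm behind it; z points along the fingers, y is the line along which they close (so a half turn about z gives the same grasp; the last joint's range is limited). The gripper opens to 91 mm and grips with 3 to 60 N. Pads are 32 mm wide; open, the fingers measure 118 mm over their backs; the gripper's body (76 mm by 178 mm) begins 60 mm behind the grasp point.
Start: joints at [70.531, 18.312, 89.639, -0, 72.044, -1.146], TCP at [180.769, 545.861, 227.976] pointing down, gripper open.
Joint ranges: [-177.97, 177.97], [-48.28, 115.42], [12.27, 149.76], [-77.06, 257.06], [2.81, 150.46], [-146.56, 146.56]. Speed limits (degrees/s): [147.25, 147.25, 180, 180, 180, 180].

## Interface

Orientations are given as [roll, pitch, yaw] about the fixed x, y, z axes, in that order (R = Rz(yaw) Ry(pitch) Rx(roll)).
In Python, from workcell import env gives the robot as it stands.
- The arm moves only by the tool arm_command, never from a script. Its argument "motion" is a list of rows, each an object with "offset": the shift along the tool's x, y, z in m, a list of three; "spin": the turn about the tool's z in rad. In form: [{"offset": [tx, ty, tz], "spin": spin}, ...]. A call has 1 to 5 rows; each row shifts and turns the commanded pose from where the row before left it, along the tool's axes as they then stand; what a row does not reach is not made up. A row lasts 1/8 s, in which the tool goes at most 62.5 mm and 10.7 degrees, less where a joint would pass 70% of its speed; a pose out of reach is approached as far as the arm can. A call with a gripper value outside its range is refused whole. "jaw" is the finger opening in m, from 0 to 0.0912, set as the call begins (left out, the last holds). The fingers move at their own pace and stop on an object; "newtons" is the grip in N (left out, the last holds). Time passes only in rows, so rows that do not move let the fingers close. It gives the time, the measured TCP pose, the force, the opening and the grip force at its end, in the units of the state.
- env.state(): the state, without advancing time (a new reading comes with each control period).
- env.grab_frame(name): name is "side" or "top"; returns (picture, depth): 420x560x3 uint8, blue, green, red; 420x560 float32, mm along the optical axis (not along the pixel's ray), 0 where there is no reading.
- env.camera_model(name): a dict with "fx", "fy", "cx", "cy" (pixels), "k1" (the pictures are not rectified: a ray, as slopes to the right and down, at radius r is drawn at 1 + k1 r^2 times it, then the intrinsics apply), "eye" and "rotation" of the camera in the world. Camera axes: x right, y down, z forward; pixel columns grow to the right and rows downward; lengths in mm; the calibration is good to about 2 mm. A picture is of the moment at which its call begins. camera_model takes no time and is no camera call.
- env.job_done(): hands the job in; it is judged then, once.
Trained networks look in the newest picture that a camera, given by its name, has taken for a name from the list of things; names that differ only in an ending like _2 or _b are one class to them, and where a whole thing is asked for, a point or a joint stands for the part that bears it (a point fixed in the world has none). Each returns a list of dicts, best first, with "score" (0 to 1); they miss things now and then, are a little off and sometimes report something else, mostly with a low value. They report only what shows in the picture. A call takes as long as a camera call.
- env.boxes_of(camera, target): "bbox" ([left, top, right, bottom] in pixels, round what is visible of it).
- env.pinpoint(camera, target): "location" ([column, row] in pixels: a listed point, or the origin of a listed thing).
The state is a dict: "time_s": time; "qpos": joint angles; "qvel": joint speeds; "effort": joint torques, N m; "ee_pos": TCP position; "ee_rot": TCP orientation; "force": force on the tool from outside, world axes, zero at the start; "torque": the same for the moment, N m; "gripper_width": finger opening in mm; "gripper_force": force on a finger pad.
Only numpy, scipy, OpenCV 4.12 (cv2) and the standard library are available. Lean on these libraries where they do the work, as an engineer would, in place of code of your own. Each camera call takes 0.05 s, during which the arm holds its last target. There are 200 camera calls.

## Task

Switch the red test-load box on: pull its orange selector knob straight up until it unlocks, turn it clockwise (seen from above) from the red mark into the green band, and press it back down until it is fully home. It only drops home in one notch somewhere in the green band, so press lightly and feel for the notch while turning; never force the knob, neither turning it while it is locked nor pressing hard where there is no notch. Leave the meter, the solder spool, the screwdriver and the brass fuse where they are, and let go of the knob at the end.

Things in the scene. Friction and masses are not known exactly. Their poses are not given: they have to be found in the camera images.
- load_box: red test-load box with a black deck, 260 x 200 mm and 110 mm high, fixed to the bench; origin at the centre of its underside, z up, x away from the robot at yaw 0. The selector knob's vertical axis is at (-30, 0) mm. On the deck, 44 mm from that axis: a red mark (knob turn 0) and a green band (turn 0.82 to 1.48 rad). A small brass fuse stands 110 mm or more from the axis.
- knob: selector knob: grey round skirt 60 mm across, 8 mm thick, with an orange bar grip 50 mm long, 16 mm wide, from 8 to 42 mm above the knob's origin. Origin on the axis at the skirt's underside, 111 mm above the bench when home; x points along the bar to the end with the white pointer line, z up. Under it, inside the box, a pin 45 mm from the axis runs on a lock plate
- knob_grip (a point): point on the knob axis inside the orange bar, 30 mm above the knob's underside and 12 mm below the bar's top: where to take it, fingers closing across the 16 mm width
- pointer (a point): top of the pointer end of the bar, 25 mm from the axis
- band (a point): middle of the green band on the deck, 44 mm from the knob axis. From turn 0.7 on the plate is sprung: under the pin it gives 3 mm (4 N at first, 10 N at the end, besides the knob's 3 N friction), then it is solid. At the notch it springs up round the pin, the push force drops and the knob can be pressed to 0
- knob_pull (a joint): how far the knob is pulled up, m: 0 fully home, 0.015 at its upper stop. Stays where left (friction about 3 N). Below about 0.008 the pin is in its lock and the knob must not be turned; above, it turns freely (0.05 N m). Pushed down away from a notch, the pin meets the plate at about 0.007. More than 20 N between pin and plate, down or sideways, counts as forcing
- knob_turn (a joint): knob angle, rad, 0 at the red mark (starts within 0.06 of it), growing clockwise seen from above, stops at -0.12 and 1.65. The one notch lies anywhere from 0.88 to 1.42 (fixed during a run, not visible) and lets the pin in within about 0.03 rad of its centre
- meter: orange handheld meter lying on the bench, 150 x 80 x 34 mm, origin at the centre of its underside
- spool: green solder spool standing on the bench, 60 mm across, 50 mm high, origin at the centre of its underside
- driver: red-handled screwdriver lying on the bench along its x axis, origin under its middle
- fuse: brass fuse standing on the box's deck, 22 mm across, 36 mm high, origin at the centre of its underside

How it is judged:
By the outcome, as a careful person would: the job done as asked, in the order asked, and still so for the second after the job is handed in, with the robot touching nothing.
It also fails if it takes over 61 s, if anything falls off the work surface, if the arm or the gripper's body presses on something with over 40 N, if the wrist force passes 120 N, or if a joint passes its speed limit or range.

## Working session

There is one attempt and no reset: what is moved stays moved. The work goes in short steps, Python scripts to look and compute and a tool call to move; the robot and the scene stay as the last step left them, time stands still between calls to the robot, and variables do not carry over. Pictures are saved under pics/ and viewed, at most 10 in all, crops included, and the job is handed in when it is done.

Besides the shell and the picture viewer there is one more tool, called after ">>>" in YAML: its name, and indented under it one key for each argument. arm_command: Moves the arm, as the interface text tells. Its arguments: {"type":"object","properties":{"motion":{"type":"array"},"jaw":{"type":"number"},"newtons":{"type":"number"}},"required":["motion"]}

```bash
mkdir -p pics; cat > h.py <<'E'
import numpy as np, cv2
from workcell import env
def cam(n):
    m=env.camera_model(n); return m,np.array(m["eye"],float),np.array(m["rotation"],float)
def ray(n,uv):
    m,e,R=cam(n); p=np.array([(uv[0]-m["cx"])/m["fx"],(uv[1]-m["cy"])/m["fy"]]); q=p.copy()
    for _ in range(20): q=p/(1+m["k1"]*(q@q))
    return e,R@np.array([q[0],q[1],1.])
def atz(n,uv,z):
    e,d=ray(n,uv); return e+d*(z-e[2])/d[2]
def meet(a,ua,b,ub):
    e1,d1=ray(a,ua);e2,d2=ray(b,ub)
    s=np.linalg.lstsq(np.c_[d1,-d2],e2-e1,rcond=None)[0]
    p,q=e1+d1*s[0],e2+d2*s[1]; return (p+q)/2,np.linalg.norm(p-q)
E
python3 - <<'E'
from h import *
np.set_printoptions(precision=1,suppress=True)
im=[]
for n in("side","top"):
    p,d=env.grab_frame(n); im.append(p); cv2.imwrite(f"pics/{n}1.png",p); m,e,R=cam(n); print(n,e,R[:,2])
    for t,z in(("knob_grip",141),("pointer",153),("band",110),("knob",111),("load_box",0),("fuse",110)):
        for r in env.pinpoint(n,t)[:2]: print(t,round(r["score"],2),np.array(r["location"]),atz(n,r["location"],z))
print(env.state())
E
```

```text
Traceback (most recent call last):
IndexError: too many indices for array: array is 1-dimensional, but 2 were indexed
```

View pics/side1.png

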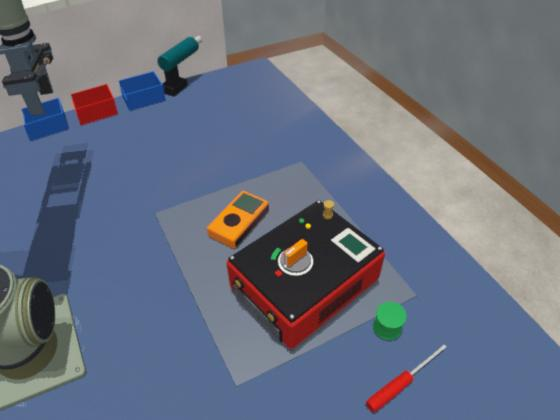

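The side picture shows the box with the orange knob near (297,253), the red mark at (278,273), the green band at (277,254) and the fuse at (328,210). The arm is well clear at top left. The camera rotation is a 3-vector, so I'll print it and convert it.

```bash
sed -i 's/^import numpy.*/&\nfrom scipy.spatial.transform import Rotation as Ro/; s/np.array(m\["rotation"\],float)$/Ro.from_euler("xyz",m["rotation"],degrees=True).as_matrix()/' h.py
python3 - <<'E'
from h import *
np.set_printoptions(precision=1,suppress=True)
L={}
for n in("side","top"):
    p,d=env.grab_frame(n); cv2.imwrite(f"pics/{n}1.png",p); m,e,R=cam(n); print(n,m["rotation"],e,R[:,2])
    for t,z in(("knob_grip",141),("pointer",153),("band",110),("knob",111),("load_box",0),("fuse",110)):
        for r in env.pinpoint(n,t)[:2]:
            L.setdefault((n,t),r["location"]); print(t,round(r["score"],2),np.array(r["location"]),atz(n,r["location"],z))
for t in("knob_grip","pointer","band","knob","fuse"):
    if ("side",t) in L and ("top",t) in L: print(t,*meet("side",L["side",t],"top",L["top",t]))
print(env.state())
E
```

```text
side [-135.7    0.1  -28.1] [ 267.7 -601.   826.1] [ 0.3  0.6 -0.7]
knob_grip 0.94 [296.1 252.6] [ 544.4 -123.5  141. ]
pointer 0.56 [285.5 255. ] [ 519.5 -127.6  153. ]
band 0.74 [277.3 254.8] [521.6 -89.3 110. ]
knob 0.93 [296.8 260.1] [ 548.7 -119.6  111. ]
knob 0.44 [294.3 253.4] [ 552.4 -102.7  111. ]
load_box 0.83 [307.3 283.7] [ 581.  -111.9    0. ]
fuse 0.47 [326.8 219.6] [657.3 -54.5 110. ]
top [-168.8   -0.9  -90. ] [ 316.2    9.4 1427.3] [ 0.2 -0.  -1. ]
knob_grip 0.82 [319.9 224. ] [ 538.9 -114.4  141. ]
pointer 0.87 [325.1 227.8] [ 526.9 -126.6  153. ]
band 0.97 [309.  235.9] [512.2 -88.  110. ]
knob 0.77 [322.  224.2] [ 543.6 -122.9  111. ]
load_box 0.79 [314.2 219.6] [ 576.2 -111.7    0. ]
fuse 0.58 [292.1 178.9] [668.1 -43.9 110. ]
knob_grip [ 544.3 -116.5  131.7] 7.6878884590569525
pointer [ 524.  -126.   150.2] 6.8052729022150125
band [516.6 -89.1 110.7] 9.302094426246638
knob [ 544.5 -123.   116.4] 3.9248719559390226
fuse [668.9 -43.4  95. ] 6.455303037485354
{'time_s': 0.75, 'qpos': array([70.5, 18.3, 89.6,  0. , 72. , -1.1]), 'qvel': array([-0. , -0.1, -0.1, -0.1,  0.1,  0.1]), 'effort': array([  0. , -41.2, -23.2,   0.1,   0. ,   0. ]), 'ee_pos': array([180.8, 545.8, 228. ]), 'ee_rot': array([180. ,  -0. , 161.7]), 'force': array([-0.1, -0.7,  0.6]), 'torque': array([-0.,  0.,  0.]), 'gripper_force': 0.0, 'gripper_width': 91.08436090051592}
```

View pics/top1.png

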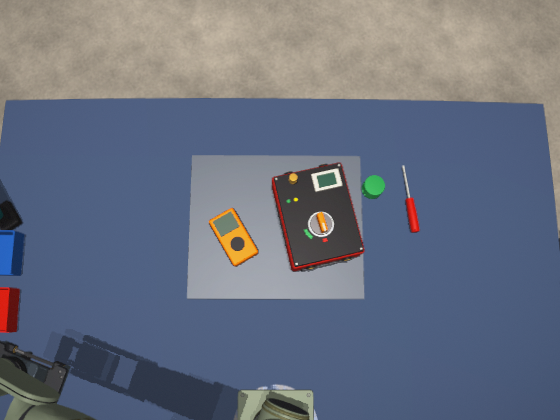

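The top picture shows the knob at (320,224), the red mark at (325,240), the green band at (309,235) and the fuse at (293,178). The detections agree. Next I refine the knob axis and bar angle by colour.

```bash
python3 - <<'E'
from h import *
np.set_printoptions(precision=2,suppress=True)
for n,c in(("top",(320,224)),("side",(297,256))):
    p=cv2.imread(f"pics/{n}1.png"); x0,y0=c[0]-35,c[1]-32
    crop=p[y0:y0+64,x0:x0+70]; big=cv2.resize(crop,None,fx=5.6,fy=5.6,interpolation=cv2.INTER_CUBIC)
    cv2.imwrite(f"pics/{n}c.png",big)
    h=cv2.cvtColor(crop,cv2.COLOR_BGR2HSV).astype(int)
    H,S,V=h[...,0],h[...,1],h[...,2]
    for nm,mk,z in(("orange",(H>=8)&(H<=20)&(S>150)&(V>110),150),("red",((H<5)|(H>175))&(S>150)&(V>80),110),("green",(H>45)&(H<85)&(S>110)&(V>60),110),("skirt",(S<60)&(V>90),117)):
        nl,lab,st,ce=cv2.connectedComponentsWithStats(mk.astype(np.uint8),connectivity=8)
        for i in range(1,nl):
            if st[i,4]>=5:
                ys,xs=np.where(lab==i); W=np.array([atz(n,(a+x0,b+y0),z)[:2] for a,b in zip(xs,ys)])
                ev,evec=np.linalg.eigh(np.cov(W.T)); 
                print(n,nm,st[i,4],ce[i]+[x0,y0],"world",W.mean(0),"bboxmid",(W.min(0)+W.max(0))/2,"axis",np.degrees(np.arctan2(evec[1,1],evec[0,1])),np.sqrt(ev*12))
a,b=cv2.imread("pics/topc.png"),cv2.imread("pics/sidec.png"); cv2.imwrite("pics/crops.png",np.hstack([a,b]))
for n in("top","side"):
  for nm,mkq in(("",0),):
    pass
E
```

```text
top orange 106 [321.14 220.97] world [ 545.32 -116.91] bboxmid [ 542.69 -119.04] axis -168.158527832182 [18.68 49.2 ]
top red 70 [287.51 244.04] world [490.38 -30.91] bboxmid [497.27 -32.17] axis -168.90768046708604 [ 7.57 69.68]
top red 17 [324.59 239.59] world [ 502.36 -129.27] bboxmid [ 502.59 -129.04] axis 91.04215949628338 [ 9.86 12.64]
top red 20 [350.15 254.45] world [ 462.79 -196.41] bboxmid [ 463.97 -193.39] axis 96.32795745741923 [ 5.48 28.63]
top green 13 [288.08 200.69] world [607.55 -32.76] bboxmid [608.08 -32.56] axis 123.60014531282428 [ 9.38 10.8 ]
top green 41 [307.76 233.49] world [518.64 -84.73] bboxmid [518.62 -85.38] axis -140.19081929495684 [ 9.47 30.88]
top skirt 55 [352.71 198.4 ] world [ 612.99 -206.22] bboxmid [ 607.29 -204.74] axis -174.7290409783356 [ 9.97 46.06]
top skirt 396 [320.06 224.55] world [ 541.62 -117.17] bboxmid [ 544.55 -118.41] axis 98.35922868115438 [62.77 71.81]
top skirt 11 [324.   226.73] world [ 535.74 -127.53] bboxmid [ 536.36 -127.54] axis -164.55978589085996 [ 3.65 22.01]
top skirt 20 [285.65 251.55] world [469.59 -25.76] bboxmid [472.36 -26.67] axis -172.6172932037012 [ 5.96 25.22]
side orange 324 [296.87 251.33] world [ 543.68 -127.66] bboxmid [ 542.66 -127.56] axis -145.38650752543114 [26.19 59.43]
side red 36 [278.06 272.67] world [ 502.82 -128.57] bboxmid [ 502.9  -128.74] axis 108.7615267973386 [11.69 13.96]
side green 78 [275.05 253.44] world [519.28 -84.08] bboxmid [519.19 -83.88] axis -141.67546191799283 [12.34 31.45]
side skirt 119 [267.98 227.59] world [535.07 -21.84] bboxmid [538.37 -20.64] axis -172.5557277450719 [21.27 36.86]
side skirt 525 [296.03 264.55] world [ 539.84 -132.25] bboxmid [ 542.78 -123.11] axis 152.9302899829601 [50.05 69.45]
side skirt 15 [289.73 250.93] world [545.12 -97.18] bboxmid [545.26 -96.92] axis -166.4476618896744 [ 3.84 20.33]
```

View pics/crops.png

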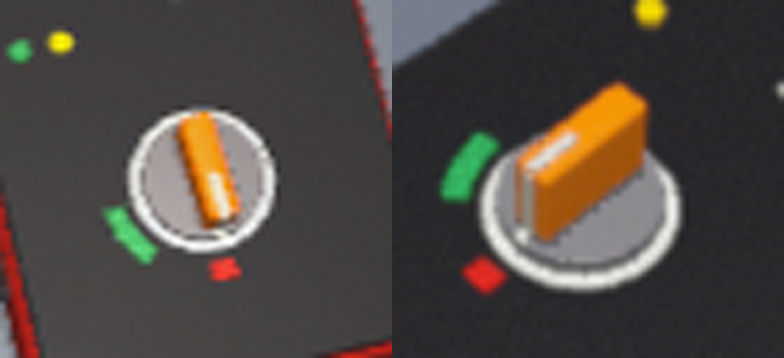

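Geometry from the red mark and the green band (44 mm radius) gives an axis at about (545,-119), and the skirt centre agrees. The bar yaw is about 12.3°. I'll take it at tool yaw 192.3° so the last joint has room to turn clockwise.

>>> arm_command:
  motion:
    - {"offset": [-0.0426, -0.0398, 0], "spin": 0}
    - {"offset": [-0.0426, -0.0398, 0], "spin": 0}
    - {"offset": [-0.0426, -0.0398, 0], "spin": 0}
    - {"offset": [-0.0426, -0.0398, 0], "spin": 0}
    - {"offset": [-0.0426, -0.0398, 0], "spin": 0}
  jaw: 0.05
  newtons: 25

```text
time_s: 1.38
ee_pos: [321.1, 288.4, 228.2]
ee_rot: [179.9, 0.0, 161.7]
force: [0.4, 0.4, 0.0]
gripper_width: 50.5
gripper_force: 0.0
```

>>> arm_command:
  motion:
    - {"offset": [-0.0426, -0.0398, 0], "spin": 0}
    - {"offset": [-0.0426, -0.0398, 0], "spin": 0}
    - {"offset": [-0.0426, -0.0398, 0], "spin": 0}
    - {"offset": [-0.0426, -0.0398, 0], "spin": 0}
    - {"offset": [-0.0426, -0.0398, 0], "spin": 0}

```text
time_s: 2.0
ee_pos: [460.8, 32.3, 228.3]
ee_rot: [180.0, 0.1, 161.7]
force: [0.9, 0.4, 0.6]
gripper_width: 50.0
gripper_force: 0.0
```

>>> arm_command:
  motion:
    - {"offset": [-0.0426, -0.0398, 0], "spin": 0}
    - {"offset": [-0.0426, -0.0398, 0], "spin": 0}
    - {"offset": [-0.0426, -0.0398, 0], "spin": 0}

```text
time_s: 2.38
ee_pos: [544.6, -121.3, 228.1]
ee_rot: [180.0, 0.0, 161.7]
force: [1.0, -0.0, 1.0]
gripper_width: 49.9
gripper_force: 0.0
```

>>> arm_command:
  motion:
    - {"offset": [0, 0, 0], "spin": -0.178}
    - {"offset": [0, 0, 0], "spin": -0.178}
    - {"offset": [0, 0, 0], "spin": -0.178}
    - {"offset": [0, 0, 0], "spin": 0}
    - {"offset": [0, 0, 0], "spin": 0}

```text
time_s: 3.0
ee_pos: [543.8, -119.4, 228.0]
ee_rot: [180.0, 0.0, -167.9]
force: [0.3, 0.8, -0.2]
gripper_width: 50.1
gripper_force: 0.0
```

>>> arm_command:
  motion:
    - {"offset": [-0.001, 0, 0.04], "spin": 0}
    - {"offset": [0, 0, 0.03], "spin": 0}
    - {"offset": [0, 0, 0.015], "spin": 0}
    - {"offset": [0, 0, 0.007], "spin": 0}
    - {"offset": [0, 0, 0], "spin": 0}

```text
time_s: 3.62
ee_pos: [545.2, -119.3, 136.3]
ee_rot: [-180.0, 0.0, -167.7]
force: [0.7, -0.1, -0.5]
gripper_width: 50.0
gripper_force: 0.0
```

```bash
python3 - <<'E'
from h import *
p,_=env.grab_frame("side"); cv2.imwrite("pics/s2.png",cv2.resize(p[180:320,210:400],None,fx=4,fy=4,interpolation=cv2.INTER_CUBIC)); s=env.state(); print(s["ee_pos"],s["force"])
E
```

```text
[ 545.44422555 -119.32989118  136.73879762] [ 0.68252259  0.85226047 -0.28320221]
```

View pics/s2.png

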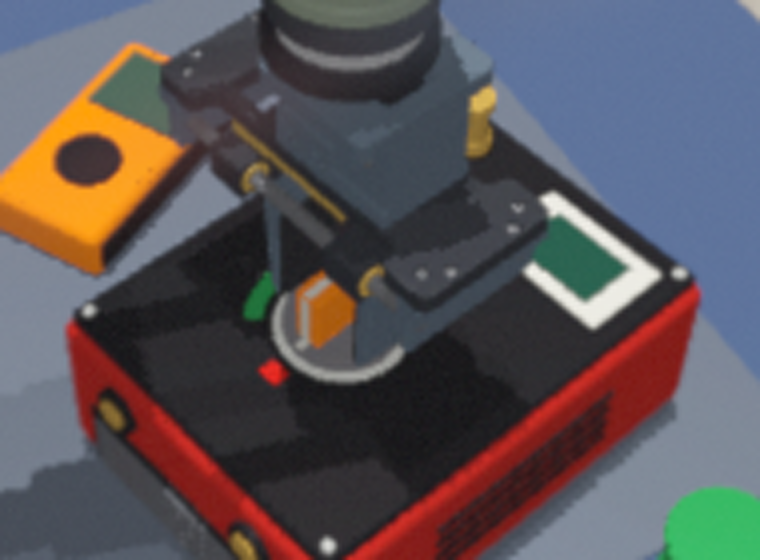

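The fingers straddle the orange bar (crop 325,315) and line up with it. Now I close.

>>> arm_command:
  motion:
    - {"offset": [0, 0, 0], "spin": 0}
    - {"offset": [0, 0, 0], "spin": 0}
    - {"offset": [0, 0, 0], "spin": 0}
    - {"offset": [0, 0, 0], "spin": 0}
  jaw: 0.0
  newtons: 25

```text
time_s: 4.18
ee_pos: [544.9, -119.1, 136.1]
ee_rot: [180.0, 0.0, -167.7]
force: [-0.8, 0.3, 0.9]
gripper_width: 16.1
gripper_force: 25.0
```

```bash
python3 -c "
from h import *
s=env.state()
for k in('time_s','ee_pos','ee_rot','force','torque','gripper_width','gripper_force'): print(k,s[k])"
```

```text
time_s 4.175
ee_pos [ 544.89374161 -119.13076305  136.10262592]
ee_rot [ 1.79992797e+02  2.02564012e-02 -1.67724028e+02]
force [-0.76117419  0.25294393  0.89746401]
torque [0.1148135  0.04950066 0.04026193]
gripper_width 16.083820948498637
gripper_force 24.99458760023117
```

>>> arm_command:
  motion:
    - {"offset": [0, 0, -0.003], "spin": 0}
    - {"offset": [0, 0, -0.003], "spin": 0}
    - {"offset": [0, 0, -0.003], "spin": 0}
    - {"offset": [0, 0, -0.003], "spin": 0}
    - {"offset": [0, 0, 0], "spin": 0}

```text
time_s: 4.8
ee_pos: [544.9, -119.1, 148.4]
ee_rot: [180.0, 0.0, -167.7]
force: [0.1, 0.3, -0.2]
gripper_width: 15.7
gripper_force: 25.0
```

```bash
python3 -c "
from h import *
env.grab_frame('side')
s=env.state()
for k in('time_s','ee_pos','ee_rot','force','torque','gripper_width','gripper_force'): print(k,s[k])"
```

```text
time_s 4.85
ee_pos [ 544.88121438 -119.11969726  148.40507707]
ee_rot [ 1.79997425e+02  2.84365414e-02 -1.67730305e+02]
force [ 0.61476904  0.45361118 -1.23727091]
torque [ 0.19881205 -0.13595338  0.08895958]
gripper_width 16.03661234703653
gripper_force 24.994353353977203
```

```bash
python3 - <<'E'
from h import *
p,_=env.grab_frame("side"); cv2.imwrite("pics/s3.png",cv2.resize(p[180:320,210:400],None,fx=4,fy=4,interpolation=cv2.INTER_CUBIC))
E
```

```text
(no output)
```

View pics/s3.png

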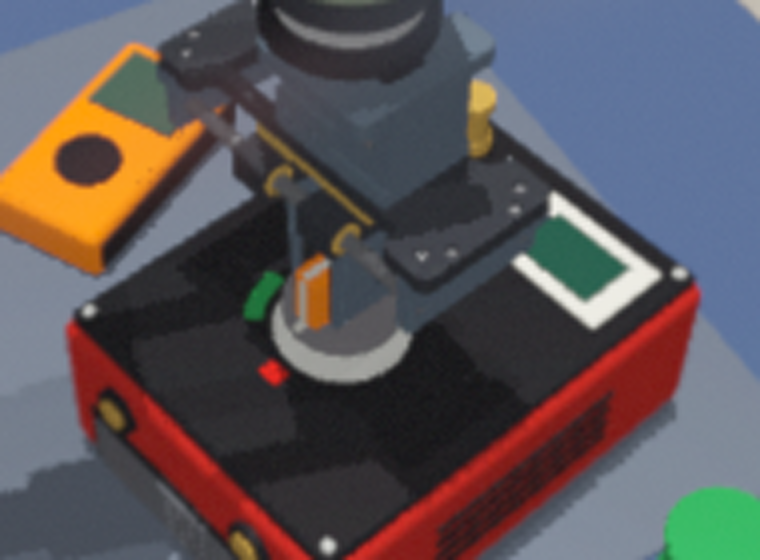

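The skirt now stands clear of the deck, with its side visible at crop (340,350), so the knob came up about 12 mm. I start with a small test turn and read the torque.

>>> arm_command:
  motion:
    - {"offset": [0, 0, 0], "spin": 0.02}
    - {"offset": [0, 0, 0], "spin": 0.02}
    - {"offset": [0, 0, 0], "spin": 0}
  newtons: 40

```text
time_s: 5.28
ee_pos: [544.9, -119.1, 148.3]
ee_rot: [180.0, 0.0, -170.0]
force: [-0.0, 1.5, 2.3]
gripper_width: 15.6
gripper_force: 40.0
```

```bash
python3 -c "
from h import *
s=env.state()
for k in('ee_pos','ee_rot','force','torque','gripper_width','gripper_force'): print(k,s[k])"
```

```text
ee_pos [ 544.88691503 -119.11521027  148.25435956]
ee_rot [ 1.79993614e+02  2.61986638e-02 -1.70045725e+02]
force [-0.0481583   1.47134898  2.280405  ]
torque [ 0.3191635   0.01422472 -0.02392759]
gripper_width 15.633130706264893
gripper_force 39.99748706817627
```

Turns freely. On to about 0.84 rad.

>>> arm_command:
  motion:
    - {"offset": [0, 0, 0], "spin": 0.1}
    - {"offset": [0, 0, 0], "spin": 0.1}
    - {"offset": [0, 0, 0], "spin": 0.1}
    - {"offset": [0, 0, 0], "spin": 0.1}
    - {"offset": [0, 0, 0], "spin": 0}

```text
time_s: 5.9
ee_pos: [544.9, -119.1, 148.1]
ee_rot: [180.0, 0.0, 167.1]
force: [0.4, 1.5, 1.3]
gripper_width: 16.0
gripper_force: 40.0
```

>>> arm_command:
  motion:
    - {"offset": [0, 0, 0], "spin": 0.1}
    - {"offset": [0, 0, 0], "spin": 0.1}
    - {"offset": [0, 0, 0], "spin": 0.1}
    - {"offset": [0, 0, 0], "spin": 0.1}
    - {"offset": [0, 0, 0], "spin": 0}

```text
time_s: 6.52
ee_pos: [544.9, -119.1, 148.1]
ee_rot: [180.0, 0.0, 144.3]
force: [0.6, 1.1, 1.7]
gripper_width: 15.5
gripper_force: 40.0
```

```bash
python3 -c "
from h import *
s=env.state()
for k in('ee_pos','ee_rot','force','torque','gripper_width','gripper_force'): print(k,s[k])"
```

```text
ee_pos [ 544.8988643  -119.146559    148.05177609]
ee_rot [1.79982780e+02 9.60386220e-03 1.44275626e+02]
force [0.62051236 1.08630178 1.67168301]
torque [ 0.25562019 -0.04115009 -0.02178099]
gripper_width 15.495307065806237
gripper_force 39.99820590019226
```

>>> arm_command:
  motion:
    - {"offset": [0, 0, 0.002], "spin": 0.015}
    - {"offset": [0, 0, 0.002], "spin": 0}
    - {"offset": [0, 0, 0], "spin": 0}

```text
time_s: 6.9
ee_pos: [544.9, -119.2, 143.6]
ee_rot: [180.0, -0.0, 143.3]
force: [0.6, 1.0, 0.2]
gripper_width: 16.0
gripper_force: 40.0
```

>>> arm_command:
  motion:
    - {"offset": [0, 0, 0.0015], "spin": 0}
    - {"offset": [0, 0, 0.001], "spin": 0}
    - {"offset": [0, 0, 0], "spin": 0}
    - {"offset": [0, 0, 0], "spin": 0}

```text
time_s: 7.4
ee_pos: [544.9, -119.2, 142.0]
ee_rot: [180.0, 0.0, 143.3]
force: [0.1, 1.7, 5.2]
gripper_width: 15.6
gripper_force: 40.0
```

Contact is felt. Now safe probing: lift, turn 0.03, press lightly, read.

>>> arm_command:
  motion:
    - {"offset": [0, 0, -0.004], "spin": 0}
    - {"offset": [0, 0, 0], "spin": 0.03}
    - {"offset": [0, 0, 0.0045], "spin": 0}
    - {"offset": [0, 0, 0], "spin": 0}
    - {"offset": [0, 0, 0], "spin": 0}

```text
time_s: 8.02
ee_pos: [544.9, -119.2, 141.1]
ee_rot: [180.0, 0.0, 141.6]
force: [1.1, 1.2, 3.9]
gripper_width: 16.1
gripper_force: 40.0
```

>>> arm_command:
  motion:
    - {"offset": [0, 0, -0.004], "spin": 0}
    - {"offset": [0, 0, 0], "spin": 0.03}
    - {"offset": [0, 0, 0.004], "spin": 0}
    - {"offset": [0, 0, 0], "spin": 0}
    - {"offset": [0, 0, 0], "spin": 0}

```text
time_s: 8.65
ee_pos: [544.9, -119.2, 141.1]
ee_rot: [180.0, 0.0, 139.8]
force: [1.9, 2.4, 4.8]
gripper_width: 16.2
gripper_force: 40.0
```

>>> arm_command:
  motion:
    - {"offset": [0, 0, -0.004], "spin": 0}
    - {"offset": [0, 0, 0], "spin": 0.03}
    - {"offset": [0, 0, 0.004], "spin": 0}
    - {"offset": [0, 0, 0], "spin": 0}
    - {"offset": [0, 0, 0], "spin": 0}

```text
time_s: 9.28
ee_pos: [544.9, -119.2, 141.1]
ee_rot: [180.0, 0.0, 138.1]
force: [1.0, 1.3, 3.8]
gripper_width: 15.5
gripper_force: 40.0
```

>>> arm_command:
  motion:
    - {"offset": [0, 0, -0.004], "spin": 0}
    - {"offset": [0, 0, 0], "spin": 0.03}
    - {"offset": [0, 0, 0.004], "spin": 0}
    - {"offset": [0, 0, 0], "spin": 0}
    - {"offset": [0, 0, 0], "spin": 0}

```text
time_s: 9.9
ee_pos: [544.9, -119.2, 141.1]
ee_rot: [180.0, 0.0, 136.4]
force: [1.2, 1.8, 3.3]
gripper_width: 15.7
gripper_force: 40.0
```

>>> arm_command:
  motion:
    - {"offset": [0, 0, 0.001], "spin": 0}

```text
time_s: 10.02
ee_pos: [544.9, -119.2, 140.8]
ee_rot: [180.0, 0.0, 136.4]
force: [0.7, 0.5, 8.5]
gripper_width: 16.1
gripper_force: 40.0
```

>>> arm_command:
  motion:
    - {"offset": [0, 0, 0], "spin": 0}

```text
time_s: 10.15
ee_pos: [544.9, -119.2, 140.7]
ee_rot: [180.0, 0.0, 136.4]
force: [1.0, 1.2, 7.2]
gripper_width: 15.4
gripper_force: 40.0
```

>>> arm_command:
  motion:
    - {"offset": [0, 0, 0], "spin": 0}

```text
time_s: 10.28
ee_pos: [544.9, -119.2, 140.7]
ee_rot: [180.0, 0.0, 136.4]
force: [0.6, 1.8, 7.4]
gripper_width: 15.8
gripper_force: 40.0
```

Discrimination is better at this depth (7.4 N against the plate). I continue the probes at it.

>>> arm_command:
  motion:
    - {"offset": [0, 0, -0.0055], "spin": 0}
    - {"offset": [0, 0, 0], "spin": 0.03}
    - {"offset": [0, 0, 0.0055], "spin": 0}
    - {"offset": [0, 0, 0], "spin": 0}

```text
time_s: 10.78
ee_pos: [544.9, -119.1, 139.3]
ee_rot: [180.0, -0.0, 134.6]
force: [3.2, 2.3, -1.7]
gripper_width: 16.1
gripper_force: 40.0
```

>>> arm_command:
  motion:
    - {"offset": [0, 0, -0.0055], "spin": 0}
    - {"offset": [0, 0, 0], "spin": 0.03}
    - {"offset": [0, 0, 0.0055], "spin": 0}
    - {"offset": [0, 0, 0], "spin": 0}

```text
time_s: 11.28
ee_pos: [544.9, -119.2, 139.7]
ee_rot: [180.0, 0.0, 133.0]
force: [3.7, 1.5, -1.8]
gripper_width: 15.8
gripper_force: 40.0
```

>>> arm_command:
  motion:
    - {"offset": [0, 0, -0.0055], "spin": 0}
    - {"offset": [0, 0, 0], "spin": 0.03}
    - {"offset": [0, 0, 0.0055], "spin": 0}
    - {"offset": [0, 0, 0], "spin": 0}

```text
time_s: 11.78
ee_pos: [544.9, -119.2, 139.7]
ee_rot: [180.0, 0.0, 131.2]
force: [4.2, 1.5, -1.0]
gripper_width: 15.8
gripper_force: 40.0
```

>>> arm_command:
  motion:
    - {"offset": [0, 0, -0.0055], "spin": 0}
    - {"offset": [0, 0, 0], "spin": 0.03}
    - {"offset": [0, 0, 0.0055], "spin": 0}
    - {"offset": [0, 0, 0], "spin": 0}

```text
time_s: 12.28
ee_pos: [544.8, -119.2, 140.2]
ee_rot: [180.0, 0.0, 129.6]
force: [2.8, 2.5, 0.8]
gripper_width: 15.5
gripper_force: 40.0
```

>>> arm_command:
  motion:
    - {"offset": [0, 0, -0.0055], "spin": 0}
    - {"offset": [0, 0, 0], "spin": 0.03}
    - {"offset": [0, 0, 0.0055], "spin": 0}
    - {"offset": [0, 0, 0], "spin": 0}

```text
time_s: 12.78
ee_pos: [544.9, -119.2, 140.2]
ee_rot: [180.0, 0.0, 127.8]
force: [2.6, 1.5, 4.3]
gripper_width: 16.0
gripper_force: 40.0
```

The force dropped at yaw 134.6 to 131.2, which gives a notch centre near 132.8. I go back there, lifted, and press in small steps.

>>> arm_command:
  motion:
    - {"offset": [0, 0, -0.006], "spin": 0}
    - {"offset": [0, 0, 0], "spin": -0.085}
    - {"offset": [0, 0, 0], "spin": 0}
    - {"offset": [0, 0, 0.006], "spin": 0}
    - {"offset": [0, 0, 0], "spin": 0}

```text
time_s: 13.4
ee_pos: [544.9, -119.2, 139.3]
ee_rot: [180.0, -0.0, 132.7]
force: [4.1, 2.6, -1.4]
gripper_width: 16.1
gripper_force: 40.0
```

>>> arm_command:
  motion:
    - {"offset": [0, 0, 0.0005], "spin": 0}
    - {"offset": [0, 0, 0], "spin": 0}

```text
time_s: 13.65
ee_pos: [544.8, -119.2, 139.2]
ee_rot: [180.0, -0.0, 132.7]
force: [2.8, 1.7, -0.9]
gripper_width: 15.9
gripper_force: 40.0
```

```bash
python3 -c "
from h import *
s=env.state()
for k in('time_s','ee_pos','ee_rot','force','torque'): print(k,s[k])"
```

```text
time_s 13.65
ee_pos [ 544.84990685 -119.16739003  139.22222686]
ee_rot [ 1.79997564e+02 -7.84632614e-03  1.32676713e+02]
force [ 2.81747729  1.66367609 -0.91478035]
torque [ 0.35481754 -0.74567089  0.02667529]
```

At z 139.2 there is no force, which is already below the plate's solid limit, so the pin is in the notch. I press home gently.

>>> arm_command:
  motion:
    - {"offset": [0, 0, 0.001], "spin": 0}
    - {"offset": [0, 0, 0], "spin": 0}

```text
time_s: 13.9
ee_pos: [544.9, -119.2, 138.5]
ee_rot: [180.0, 0.0, 132.7]
force: [3.7, 2.4, 1.6]
gripper_width: 16.0
gripper_force: 40.0
```

>>> arm_command:
  motion:
    - {"offset": [0, 0, 0.001], "spin": 0}
    - {"offset": [0, 0, 0], "spin": 0}

```text
time_s: 14.15
ee_pos: [544.9, -119.2, 137.5]
ee_rot: [180.0, 0.0, 132.7]
force: [3.4, 1.8, 1.6]
gripper_width: 15.6
gripper_force: 40.0
```

>>> arm_command:
  motion:
    - {"offset": [0, 0, 0.0005], "spin": 0}
    - {"offset": [0, 0, 0], "spin": 0}

```text
time_s: 14.4
ee_pos: [544.8, -119.2, 136.9]
ee_rot: [180.0, 0.0, 132.7]
force: [2.5, 2.4, 2.4]
gripper_width: 15.8
gripper_force: 40.0
```

>>> arm_command:
  motion:
    - {"offset": [0, 0, 0.0005], "spin": 0}
    - {"offset": [0, 0, 0], "spin": 0}

```text
time_s: 14.65
ee_pos: [544.9, -119.2, 136.4]
ee_rot: [180.0, 0.0, 132.7]
force: [2.3, 2.1, 1.6]
gripper_width: 15.8
gripper_force: 40.0
```

>>> arm_command:
  motion:
    - {"offset": [0, 0, 0.0004], "spin": 0}
    - {"offset": [0, 0, 0], "spin": 0}

```text
time_s: 14.9
ee_pos: [544.9, -119.2, 136.1]
ee_rot: [180.0, 0.0, 132.7]
force: [2.8, 1.7, 1.4]
gripper_width: 15.6
gripper_force: 40.0
```

>>> arm_command:
  motion:
    - {"offset": [0, 0, 0.0004], "spin": 0}
    - {"offset": [0, 0, 0], "spin": 0}

```text
time_s: 15.15
ee_pos: [544.9, -119.2, 136.1]
ee_rot: [180.0, 0.0, 132.7]
force: [2.8, 2.3, 4.2]
gripper_width: 15.7
gripper_force: 40.0
```

>>> arm_command:
  motion:
    - {"offset": [0, 0, 0.0005], "spin": 0}
    - {"offset": [0, 0, 0], "spin": 0}

```text
time_s: 15.4
ee_pos: [544.9, -119.2, 136.0]
ee_rot: [180.0, 0.0, 132.7]
force: [1.9, 2.5, 7.1]
gripper_width: 15.8
gripper_force: 40.0
```

The force rises with no travel at z 136.0, so the knob is fully home. I release and retreat.

>>> arm_command:
  motion:
    - {"offset": [0, 0, 0], "spin": 0}
    - {"offset": [0, 0, 0], "spin": 0}
    - {"offset": [0, 0, 0], "spin": 0}
    - {"offset": [0, 0, 0], "spin": 0}
  jaw: 0.05

```text
time_s: 15.9
ee_pos: [544.5, -119.3, 134.8]
ee_rot: [-180.0, -0.0, 132.7]
force: [-0.5, 0.3, 0.6]
gripper_width: 49.5
gripper_force: 0.0
```

>>> arm_command:
  motion:
    - {"offset": [0, 0, -0.02], "spin": 0}
    - {"offset": [0, 0, -0.04], "spin": 0}
    - {"offset": [0, 0, -0.05], "spin": 0}
    - {"offset": [0, 0, -0.05], "spin": 0}
    - {"offset": [0, 0, 0], "spin": 0}

```text
time_s: 16.52
ee_pos: [546.6, -119.7, 299.6]
ee_rot: [179.7, 0.4, 132.7]
force: [-0.7, 0.6, -0.4]
gripper_width: 49.7
gripper_force: 0.0
```

```bash
python3 - <<'E'
from h import *
p,_=env.grab_frame("side"); cv2.imwrite("pics/s4.png",cv2.resize(p[180:320,210:400],None,fx=4,fy=4,interpolation=cv2.INTER_CUBIC)); print(env.state()["ee_pos"])
E
```

```text
[ 545.34893462 -119.38045055  296.72622613]
```

View pics/s4.png

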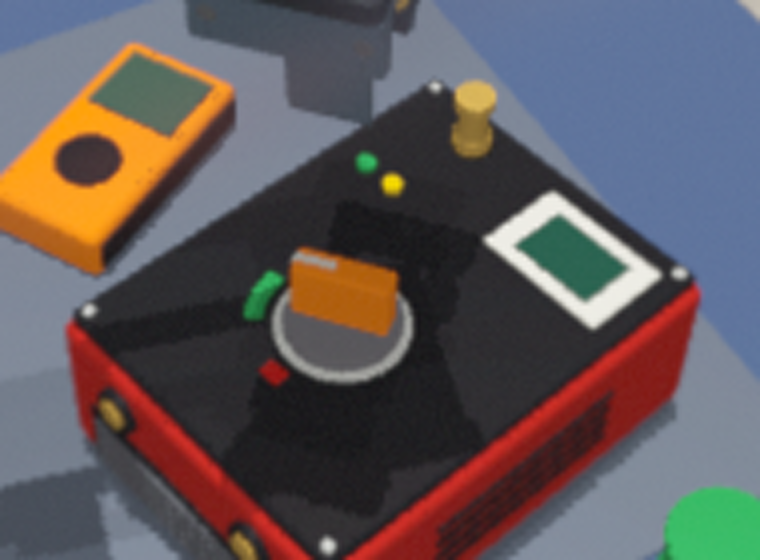

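The knob's pointer (crop 315,260) faces the green band (265,295). The skirt is flat on the deck, and the fuse and meter have not moved.

```bash
python3 -c "
from workcell import env
print(env.job_done())"
```

```text
the job is handed in; nothing more can be done
None
```

The load box is switched on and handed in: I pulled the knob up, turned it about 1.04 rad clockwise into the green band, pressed it fully home in the notch and let go. It took about 17 s, the push force never read above 8.5 N, and the last picture shows the meter, fuse and spool unmoved; the screwdriver was out of that view, but the arm never went near it.

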